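# True up a desk shelf with a spirit level and its screw foot

### The arm

A 6-joint arm with a two-finger parallel gripper is mounted at the origin on the work surface. World frame = base frame: x ahead of the robot, y to its left, z up, the work surface at z = 0. Lengths are in m, angles in rad, forces in N, time in s.
With the tool pointing down it reaches from about 0.275 to 0.775 m from the base axis. Payload 14.6 kg.
Tool frame: the origin (TCP) lies midway between the tips of the shut fingers; the grasp point (between the pads) lies 19 mm behind it; z points along the fingers, y is the line along which they close (so a half turn about z gives the same grasp; the last joint's range is limited). The gripper opens to 85 mm and grips with 20 to 120 N. Pads are 22 mm wide; open, the fingers measure 114 mm over their backs; the gripper's body (76 mm by 85 mm) begins 54 mm behind the grasp point. The pads swing forward as they close: fully open they stand 13 mm farther back than shut.
Start: joints at [-1.364, 0.263, -0.048, 1.259, 0, 1.415], TCP at [0.186, -0.491, 0.231] pointing down, gripper open.
Joint ranges: [-2.65, 2.65], [-0.89, 1.7], [-1.18, 1.37], [-2.13, 2.11], [-1.35, 1.29], [-3.14, 3.14]. Speed limits (rad/s): [1.89, 1.89, 2.57, 2.79, 3.14, 3.14].

### API

Orientations are given as a rotation vector (axis times angle).
In Python, from workcell import manip gives the robot as it stands.
- The arm moves only by the tool step_arm, never from a script. Its argument "motion" is a list of rows, each an object with "xyz": the shift along the tool's x, y, z in m, a list of three; "angular": the turn, a rotation vector about the tool's x, y, z in rad, a list of three; "gripper": the closure, from 0 (fully open) to 1 (shut). A call has 1 to 10 rows; each row is the pose to reach, as a shift and turn from the pose commanded when the call began, along the tool's axes at that moment; what a row does not reach only later rows make up. A row lasts 1/12 s, in which the tool goes at most 41.7 mm and 7.16 degrees, less where a joint would pass 70% of its speed; a pose out of reach is approached as far as the arm can. A call with a gripper value outside its range is refused whole. The fingers move at their own pace and stop on an object; the grip force is fixed at half the most. Time passes only in rows, so rows that repeat a pose let the fingers close. It gives the time, the measured TCP pose, the force, the opening and the grip force at its end, in the units of the state.
- manip.get_obs(): the state, without advancing time (a new reading comes with each control period).
- manip.camera(name): name is "scene" or "top"; returns (picture, depth): 420x560x3 uint8, red, green, blue; 420x560 float32, m along the optical axis (not along the pixel's ray), 0 where there is no reading.
- manip.camera_model(name): a dict with "K" (3x3 intrinsics, pixels), "cam_to_world" (4x4, takes a point from camera to world coordinates). Camera axes: x right, y down, z forward; pixel columns grow to the right and rows downward; lengths in m; the calibration is good to about 2 mm. A picture is of the moment at which its call begins. camera_model takes no time and is no camera call.
- manip.close_job(): hands the job in; it is judged then, once.
The state is a dict: "time": time; "qpos": joint angles; "qd": joint speeds; "effort": joint torques, N m; "position": TCP position; "tcp_rot": TCP orientation; "wrist_force": force on the tool from outside, world axes, zero at the start; "wrist_torque": the same for the moment, N m; "gripper_width": finger opening in m; "gripper_force": force on a finger pad.
Only numpy, scipy, OpenCV 4.12 (cv2) and the standard library are available. Lean on these libraries where they do the work, as an engineer would, in place of code of your own. Each camera call takes 0.05 s, during which the arm holds its last target. There are 200 camera calls.

### The job

Open the grey tool case until its lid rests back on its stop, take out the spirit level and lay it lengthwise on the low beige desk shelf, letting go of it. Then turn the bar knob of the shelf's screw foot until the bubble stays between the two lines, and finally press the level down firmly onto the shelf with the fingers: finish while still pressing, with the bubble centred and the lid still open. Leave the mouse, mug and notebook where they are.

Things in the scene. Friction and masses are not known exactly. Their poses are not given: they have to be found in the camera images.
- lid (a joint): Lid of the grey plastic case. 0 = closed, 1.75 rad = open on its stop, leaning back past upright. It falls shut below about 1.4 rad and falls back on its stop beyond upright. About 150 g. The case is fixed, 170 mm deep (front to hinge) x 250 mm wide x 55 mm high, walls and floor 5 mm; lid 8 mm thick.
- lid_handle (a point): Centre of the head of the round black knob on the lid, 30 mm behind the lid's front edge: head 28 mm diameter, 16 mm high, on a 12 mm thick neck; this point is 35 mm above the lid's top face (head spans 27 to 43 mm above it). Lid's axes: closed, x points from the front edge to the hinge (away from the robot), y along the hinge, z up.
- lid_hinge (a point): Point on the lid's hinge line, at the middle of the far rim of the case, 55 mm above the desk. The lid turns about its y axis; with the lid closed x points from the case's front to the hinge, and the handle point is 140 mm in front of it (-x) and 43 mm above it.
- level_center (a point): Centre of the aluminium spirit level, a bar 180 mm long (y), 24 wide (x), 40 high (z), about 250 g, flat solid top and underside. Starts upright on the case's inner floor (5 mm above the desk), along the case's width, about 105 mm in front of the hinge, its +y end at the case's +y end. Mid-top is a green vial 60 mm long with two black lines 15 mm apart.
- bubble (a joint): Place of the white bubble (10 mm long) along the vial, m: 0 = centred between the lines, positive towards the level's own +y end. It goes to the higher end, 3.5 mm per 0.01 rad of tilt, stops at about 17 mm, settles within 0.7 s. Between the lines means within 2.5 mm of 0. Only tells the shelf's tilt when the level lies on the shelf.
- shelf_mid (a point): Middle of the top face of the low beige desk shelf, a board 160 mm (x) by 240 mm (y), top about 45 mm above the desk, z up. It tips about its left (+y) end, on two fixed feet; at its right (-y) end a narrow ear sits on the screw foot. The foot end starts too low by 0.015 to 0.035 rad: a level with its +y end at the shelf's +y end reads positive.
- knob_grip (a point): Grip point on the vertical axis of the screw foot's black bar knob, 83 mm above the desk, 155 mm from shelf_mid towards -y. The bar is 50 mm long (x), 18 mm wide (y), and spans 66 to 96 mm above the desk, above a 40 mm disc. It keeps its height as it turns. At the start the bar may point any way.
- stand: Fixed feet under the shelf; origin on the desk, 125 mm (+y) from the knob's axis. How the screw foot acts: turning the knob clockwise seen from above raises the foot end, its thread being very steep: 0.025 rad of shelf tilt or 8.7 mm of bubble per radian; 0.6 to 1.4 rad clockwise is needed. It turns with 0.15 N m and stays where it is left.
- shelf: The tipping board of the shelf, as one solid; its origin lies at the tipping axis at its +y end, 35 mm above the desk.
- level: The spirit level as one solid; its origin is the middle of its underside.
- mouse: Black computer mouse, 100 x 58 x 32 mm, loose on the desk between the robot and the work: leave it. Origin at the middle of its underside.
- mug: White mug, 76 mm wide, 90 mm high, loose, on the far side of the work: leave it. Origin at the middle of its underside.
- notebook: Closed black notebook, 105 x 150 x 18 mm, loose on the far side of the work: leave it. Origin at the middle of its underside.

How it is judged:
On the way, in this order (a step that is already met when the one before it is completed fails the run):
1. the lid is open, back on its stop (beyond 1.65 rad) (value of joint lid above 1.65 rad), for 0.2 s.
2. the level lies lengthwise on the shelf and is let go (contact force between level and shelf above 1 N and angle between the y axis of level_center and the y axis of shelf_mid, either way round below 0.2 rad and x of level_center in the frame of shelf_mid between -0.07 and 0.07 m and y of level_center in the frame of shelf_mid between -0.06 and 0.06 m and angle between level_center's own z axis and vertical below 0.08 rad and contact force between the fingers and level below 0.2 N), for 0.8 s.
3. with the level lying free on the shelf, the foot has been turned until the bubble stays centred within 2.5 mm (all of step 2 and value of joint bubble between -0.0025 and 0.0025 m and angle between shelf_mid's own z axis and vertical below 0.012 rad), for 0.3 s.
At the end, for the whole second after the job is handed in: Fingers press the level (over 3 N); it bears on the shelf with over 7 N (own weight 2 to 3 N), along it within 0.2 rad, centre within 60 mm lengthwise and 70 mm crosswise of its middle; bubble within 2.5 mm, shelf within 0.012 rad of level; lid beyond 1.65 rad. All still so a second later (value of joint lid above 1.65 rad and contact force between level and shelf above 1 N and angle between the y axis of level_center and the y axis of shelf_mid, either way round below 0.2 rad and x of level_center in the frame of shelf_mid between -0.07 and 0.07 m and y of level_center in the frame of shelf_mid between -0.06 and 0.06 m and angle between level_center's own z axis and vertical below 0.08 rad and value of joint bubble between -0.0025 and 0.0025 m and angle between shelf_mid's own z axis and vertical below 0.012 rad and contact force between level and shelf above 7 N and contact force between the fingers and level above 3 N); the arm keeps its last pose, push and grip.
It fails at once if the mouse is pushed or moved by more than 30 mm (distance of mouse from where it was at the start of the episode above 0.03 m).
It fails at once if the mug is pushed or moved by more than 30 mm (distance of mug from where it was at the start of the episode above 0.03 m).
It fails at once if the notebook is pushed or moved by more than 30 mm (distance of notebook from where it was at the start of the episode above 0.03 m).
It also fails if it takes over 72 s, if anything falls off the work surface, if the arm or the gripper's body presses on something with over 40 N, if the wrist force passes 120 N, or if a joint passes its speed limit or range.

## Working session

There is one attempt and no reset: what is moved stays moved. The work goes in short steps, Python scripts to look and compute and a tool call to move; the robot and the scene stay as the last step left them, time stands still between calls to the robot, and variables do not carry over. Pictures are saved under pics/ and viewed, at most 10 in all, crops included, and the job is handed in when it is done.

Besides the shell and the picture viewer there is one more tool, called after "Emit:" by a JSON object that holds its "op" and its "data". step_arm: Moves the arm, as the interface text tells. Its arguments: {"type":"object","properties":{"motion":{"type":"array"}},"required":["motion"]}

```bash
mkdir -p pics
cat > h.py <<'E'
import numpy as np, cv2
from workcell import manip
from scipy.spatial.transform import Rotation as R
def cloud(name):
    p,d=manip.camera(name); m=manip.camera_model(name); K=m["K"];T=np.array(m["cam_to_world"])
    v,u=np.mgrid[:420,:560]
    c=np.stack([(u-K[0][2])/K[0][0]*d,(v-K[1][2])/K[1][1]*d,d],-1)
    w=c@T[:3,:3].T+T[:3,3]; w[d==0]=np.nan
    return p,w
E
python3 - <<'E'
from h import *
o=manip.get_obs(); print({k:np.round(v,3) for k,v in o.items()})
for n in("scene","top"):
    p,w=cloud(n); cv2.imwrite(f"pics/{n}0.png",p[:,:,::-1]); np.savez(f"/tmp/{n}0.npz",p=p,w=w)
    print(n,np.round(manip.camera_model(n)["cam_to_world"],2).tolist())
E
```

```text
{'time': np.float64(0.0), 'qpos': array([-1.364,  0.264, -0.049,  1.259,  0.   ,  1.416]), 'qd': array([ 0.002, -0.   ,  0.001, -0.   ,  0.002, -0.001]), 'effort': array([-2.0000e-03, -6.3762e+01,  3.8456e+01,  1.4000e-02, -0.0000e+00,
       -0.0000e+00]), 'position': array([ 0.186, -0.491,  0.231]), 'tcp_rot': array([-3.089, -0.565,  0.   ]), 'wrist_force': array([0.047, 0.16 , 0.157]), 'wrist_torque': array([-0.029,  0.058,  0.011]), 'gripper_force': np.float64(0.0), 'gripper_width': np.float64(0.085)}
scene [[0.31, 0.82, -0.49, 1.15], [0.95, -0.26, 0.16, -0.17], [0.0, -0.52, -0.86, 1.1], [0.0, 0.0, 0.0, 1.0]]
top [[0.02, -1.0, 0.07, 0.49], [-1.0, -0.02, -0.02, 0.03], [0.02, -0.06, -1.0, 1.02], [0.0, 0.0, 0.0, 1.0]]
```

View pics/top0.png

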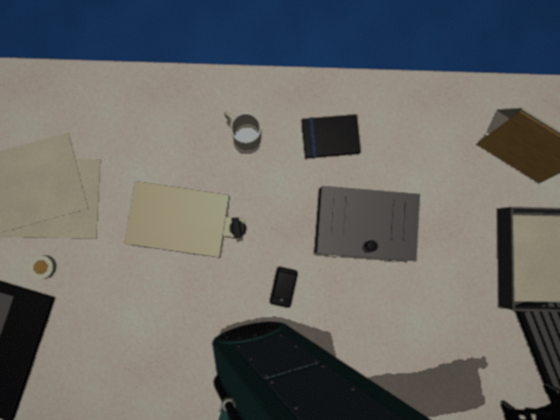

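View pics/scene0.png

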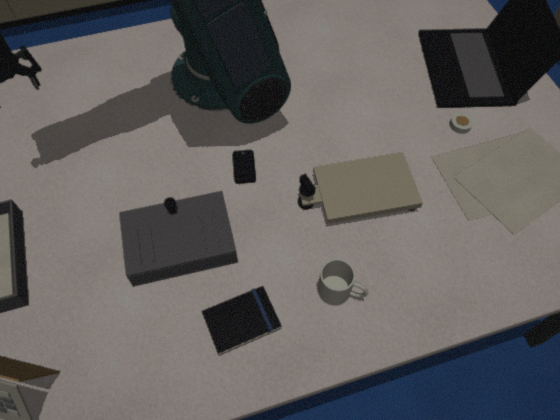

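The top view has +x up and +y left. It shows the case at (316–420, 187–262) with its lid knob at (370,246), the shelf at (126–229, 182–257), and the bar knob at (237,229). The mouse is at (284,286), the mug at (246,128) and the notebook at (331,136). The scene view shows the same things from the far side: lid knob (171,205), bar knob (307,190).

```bash
cat > m.py <<'E'
from h import *
D={n:np.load(f"/tmp/{n}0.npz") for n in("top","scene")}
def sel(n,x0,x1,y0,y1,z0,z1):
    w=D[n]["w"]; 
    m=(w[...,0]>x0)&(w[...,0]<x1)&(w[...,1]>y0)&(w[...,1]<y1)&(w[...,2]>z0)&(w[...,2]<z1)
    return w[m],D[n]["p"][m]
def rect(P):
    (c,s,a)=cv2.minAreaRect((P[:,:2]*1000).astype(np.float32)); return np.round(c,1),np.round(s,1),round(a,1),np.round(np.percentile(P[:,2],[5,50,95])*1000,1),len(P)
E
python3 - <<'E'
from m import *
t=D["top"]["w"]
for n,(u,v) in dict(case=(390,215),lknob=(370,246),shelf=(180,220),bar=(237,229),mouse=(284,286),mug=(246,118),nb=(335,136),desk=(270,220)).items(): print(n,np.round(t[v,u],3))
R0=t[215,390];S0=t[220,180];B0=t[229,237];L0=t[246,370]
for n in("top","scene"):
    print(n)
    for nm,c,r,z0,z1 in(("lid",R0,.2,.05,.075),("lidknob",L0,.04,.088,.12),("shelf",S0,.16,.03,.06),("bar",B0,.045,.085,.11),("disc+bar",B0,.045,.055,.11)):
        P,_=sel(n,c[0]-r,c[0]+r,c[1]-r,c[1]+r,z0,z1)
        if len(P)>3: print(nm,*rect(P),np.round(P.mean(0)*1000,1))
    P,_=sel(n,S0[0]-.16,S0[0]+.16,S0[1]-.16,S0[1]+.16,.03,.06)
    A=np.c_[P[:,:2]-P[:,:2].mean(0),np.ones(len(P))]; print("plane",np.linalg.lstsq(A,P[:,2],rcond=None)[0])
    for nm,(u) in(("mouse",t[286,284]),("mug",t[118,246]),("nb",t[136,335])):
        P,_=sel(n,u[0]-.1,u[0]+.1,u[1]-.1,u[1]+.1,.012,.12)
        if len(P)>3: print(nm,*rect(P))
E
```

```text
case [ 0.55  -0.281  0.067]
lknob [ 0.473 -0.22   0.106]
shelf [0.526 0.245 0.048]
bar [0.506 0.098 0.095]
mouse [ 0.365 -0.021  0.033]
mug [0.79  0.086 0.055]
nb [ 0.759 -0.149  0.021]
desk [0.533 0.018 0.002]
top
lid [ 527.1 -227.1] [251. 174.] 86.7 [62.  65.2 68.3] 6679 [ 529.  -225.4   65.1]
lidknob [ 474.  -223.4] [26.2 27.2] 1.3 [ 99.9 107.4 110.3] 121 [ 474.4 -222.4  106.7]
shelf [526.6 230.6] [290.2 160.2] 82.8 [39.4 43.9 47.8] 6202 [528.9 252.   43.8]
bar [510.5 101.5] [49.2 18.1] 10.9 [93.6 97.  99.5] 160 [510.8 101.1  96.8]
disc+bar [511.  101.1] [48.  37.2] 1.3 [65.5 95.6 99.2] 248 [510.6 100.1  86.6]
plane [0.00391338 0.02560245 0.04380828]
mouse [371.3 -25.3] [ 82.  256.9] 58.6 [17.8 32.2 66.6] 971
mug [768.   90.2] [102.   74.9] 21.9 [18.7 68.  92.6] 669
nb [ 762.3 -137.2] [108.5 150.9] 7.1 [16.1 19.6 22.5] 2243
scene
lid [ 527.5 -229.4] [250.7 174.9] 86.4 [58.9 62.8 66.5] 7006 [ 534.7 -231.4   62.7]
lidknob [ 474.1 -225.7] [25.1 27.7] 65.5 [ 93.7 104.8 108.4] 128 [ 475.8 -225.8  103.4]
shelf [525.7 229. ] [290.9 165.7] 82.8 [35.2 40.7 45.4] 5449 [533.1 245.6  40.6]
bar [510.3  98.9] [49.7 19.1] 10.1 [87.5 93.7 97.1] 155 [511.4  98.1  93.3]
disc+bar [510.9  93.8] [49.7 29.1] 8.6 [62.9 89.9 96.3] 280 [513.6  95.2  83.3]
plane [-0.003416    0.02446968  0.04059285]
mouse [366.1 -25.4] [ 81.  265.5] 56.9 [ 15.4  30.9 114.4] 957
mug [767.7  86.8] [101.8  76.2] 19.5 [18.1 58.9 89.3] 1194
nb [ 760.6 -139.7] [108.5 150.2] 6.5 [13.6 17.  20.5] 3145
```

The two views agree within about 3 mm. Lid knob top is 106 mm (expected 106), bar top 95 mm (96), lid top 64 mm (63), and the sizes match. Next I work out the moves.

```bash
cat >> h.py <<'E'
def pose(yaw,tilt=0): # tool down, tool x at world yaw (deg)
    return R.from_euler("z",yaw,degrees=True)*R.from_rotvec([np.pi,0,0])
def plan(targets,start=None):
    o=manip.get_obs(); p,r=(o["position"],R.from_rotvec(o["tcp_rot"])) if start is None else start
    for q,yaw in targets:
        q=np.array(q); s=pose(yaw); 
        print("xyz",np.round(r.inv().apply(q-p),4).tolist(),"ang",np.round((r.inv()*s).as_rotvec(),4).tolist()); p,r=q,s
E
python3 - <<'E'
from h import *
plan([([.473,-.2245,.16],-3.5),([.473,-.2245,.079],-3.5)])
a=np.radians(162.9-np.arange(5,106,5)); 
print(np.round(np.c_[146.5*np.cos(a)+140,43.1-146.5*np.sin(a)]/1000,3).tolist())
E
```

```text
xyz [0.3629, -0.1473, 0.0711] ang [-0.0009, 0.0001, 0.4229]
xyz [-0.0, -0.0, 0.081] ang [0.0, 0.0, 0.0]
[[0.004, -0.012], [0.01, -0.024], [0.016, -0.035], [0.023, -0.045], [0.031, -0.055], [0.04, -0.064], [0.05, -0.073], [0.06, -0.08], [0.071, -0.086], [0.083, -0.092], [0.095, -0.096], [0.107, -0.1], [0.12, -0.102], [0.133, -0.103], [0.145, -0.103], [0.158, -0.102], [0.171, -0.1], [0.183, -0.097], [0.195, -0.093], [0.207, -0.087], [0.218, -0.081]]
```

Emit:
{"op": "step_arm", "data": {"motion": [{"xyz": [0.363,-0.147,0.071],"angular": [0,0,0.423],"gripper": 0},{"xyz": [0.363,-0.147,0.071],"angular": [0,0,0.423],"gripper": 0},{"xyz": [0.363,-0.147,0.071],"angular": [0,0,0.423],"gripper": 0},{"xyz": [0.363,-0.147,0.071],"angular": [0,0,0.423],"gripper": 0},{"xyz": [0.363,-0.147,0.071],"angular": [0,0,0.423],"gripper": 0},{"xyz": [0.363,-0.147,0.071],"angular": [0,0,0.423],"gripper": 0},{"xyz": [0.363,-0.147,0.071],"angular": [0,0,0.423],"gripper": 0},{"xyz": [0.363,-0.147,0.071],"angular": [0,0,0.423],"gripper": 0},{"xyz": [0.363,-0.147,0.071],"angular": [0,0,0.423],"gripper": 0},{"xyz": [0.363,-0.147,0.071],"angular": [0,0,0.423],"gripper": 0}]}}

```text
time: 0.93
position: [0.4747, -0.2226, 0.1596]
tcp_rot: [-3.14, 0.095, 0.001]
wrist_force: [0.2, -0.7, -0.2]
gripper_width: 0.0858
gripper_force: 0.0
```

Emit:
{"op": "step_arm", "data": {"motion": [{"xyz": [-0.001,0.002,0.04],"angular": [0,0,0],"gripper": 0},{"xyz": [-0.001,0.002,0.07],"angular": [0,0,0],"gripper": 0},{"xyz": [-0.001,0.002,0.081],"angular": [0,0,0],"gripper": 0},{"xyz": [-0.001,0.002,0.081],"angular": [0,0,0],"gripper": 0.5},{"xyz": [-0.001,0.002,0.081],"angular": [0,0,0],"gripper": 1},{"xyz": [-0.001,0.002,0.081],"angular": [0,0,0],"gripper": 1},{"xyz": [-0.001,0.002,0.081],"angular": [0,0,0],"gripper": 1},{"xyz": [-0.001,0.002,0.081],"angular": [0,0,0],"gripper": 1},{"xyz": [-0.001,0.002,0.081],"angular": [0,0,0],"gripper": 1},{"xyz": [-0.001,0.002,0.081],"angular": [0,0,0],"gripper": 1}]}}

```text
time: 1.77
position: [0.4728, -0.2252, 0.0808]
tcp_rot: [-3.137, 0.094, -0.004]
wrist_force: [1.3, 17.7, 17.3]
gripper_width: 0.0253
gripper_force: 58.0
```

Emit:
{"op": "step_arm", "data": {"motion": [{"xyz": [0.004,0,-0.012],"angular": [0,0,0],"gripper": 1},{"xyz": [0.01,0,-0.024],"angular": [0,0,0],"gripper": 1},{"xyz": [0.016,0,-0.035],"angular": [0,0,0],"gripper": 1},{"xyz": [0.023,0,-0.045],"angular": [0,0,0],"gripper": 1},{"xyz": [0.031,0,-0.055],"angular": [0,0,0],"gripper": 1},{"xyz": [0.04,0,-0.064],"angular": [0,0,0],"gripper": 1},{"xyz": [0.05,0,-0.073],"angular": [0,0,0],"gripper": 1},{"xyz": [0.06,0,-0.08],"angular": [0,0,0],"gripper": 1},{"xyz": [0.071,0,-0.086],"angular": [0,0,0],"gripper": 1},{"xyz": [0.083,0,-0.092],"angular": [0,0,0],"gripper": 1}]}}

```text
time: 2.6
position: [0.5543, -0.2298, 0.1722]
tcp_rot: [-3.136, 0.095, 0.002]
wrist_force: [-1.0, 14.8, -1.3]
gripper_width: 0.0256
gripper_force: 60.1
```

Going well. I continue from 50° to about 103°.

Emit:
{"op": "step_arm", "data": {"motion": [{"xyz": [0.012,0,-0.004],"angular": [0,0,0],"gripper": 1},{"xyz": [0.024,0,-0.008],"angular": [0,0,0],"gripper": 1},{"xyz": [0.037,0,-0.01],"angular": [0,0,0],"gripper": 1},{"xyz": [0.05,0,-0.011],"angular": [0,0,0],"gripper": 1},{"xyz": [0.062,0,-0.011],"angular": [0,0,0],"gripper": 1},{"xyz": [0.075,0,-0.01],"angular": [0,0,0],"gripper": 1},{"xyz": [0.088,0,-0.008],"angular": [0,0,0],"gripper": 1},{"xyz": [0.1,0,-0.005],"angular": [0,0,0],"gripper": 1},{"xyz": [0.112,0,-0.001],"angular": [0,0,0],"gripper": 1},{"xyz": [0.122,0,0.004],"angular": [0,0,0],"gripper": 1}]}}

```text
time: 3.43
position: [0.6784, -0.2371, 0.169]
tcp_rot: [-3.137, 0.093, -0.005]
wrist_force: [3.2, 17.1, 11.5]
gripper_width: 0.0256
gripper_force: 63.4
```

Run:
```python
from h import *
print(manip.get_obs()["position"],manip.get_obs()["wrist_force"])
p,w=cloud("top"); cv2.imwrite("pics/t1.png",cv2.resize(p[150:290,280:460,::-1],None,fx=3,fy=3))
```

```text
[ 0.67842789 -0.23710424  0.1690292 ] [ 3.19161373 17.09002234 11.45701388]
```

View pics/t1.png

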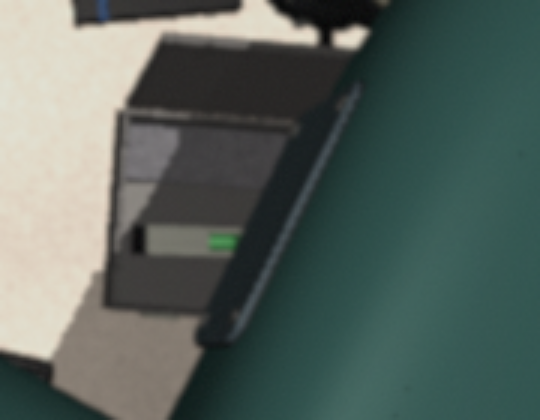

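The lid is open. The level lies in the case with its dark cap at the left (+y) end, at crop (138,240), and part of its green vial shows at (222,242). I release the knob and rise.

Emit:
{"op": "step_arm", "data": {"motion": [{"xyz": [0,0,0],"angular": [0,0,0],"gripper": 0},{"xyz": [0,0,0],"angular": [0,0,0],"gripper": 0},{"xyz": [0,0,0],"angular": [0,0,0],"gripper": 0},{"xyz": [0,0,0],"angular": [0,0,0],"gripper": 0},{"xyz": [0,0,0],"angular": [0,0,0],"gripper": 0},{"xyz": [0,0,-0.03],"angular": [0,0,0],"gripper": 0},{"xyz": [0,0,-0.06],"angular": [0,0,0],"gripper": 0},{"xyz": [0,0,-0.09],"angular": [0,0,0],"gripper": 0},{"xyz": [-0.03,0,-0.1],"angular": [0,0,0],"gripper": 0},{"xyz": [-0.07,0,-0.1],"angular": [0,0,0],"gripper": 0}]}}

```text
time: 4.32
position: [0.6094, -0.2365, 0.2694]
tcp_rot: [3.137, -0.095, 0.009]
wrist_force: [0.3, -0.1, 0.7]
gripper_width: 0.0852
gripper_force: 0.0
```

Emit:
{"op": "step_arm", "data": {"motion": [{"xyz": [-0.04,-0.02,0],"angular": [0,0,0],"gripper": 0},{"xyz": [-0.08,-0.05,0],"angular": [0,0,0],"gripper": 0},{"xyz": [-0.12,-0.08,0],"angular": [0,0,0],"gripper": 0},{"xyz": [-0.16,-0.11,0],"angular": [0,0,0],"gripper": 0},{"xyz": [-0.2,-0.14,0],"angular": [0,0,0],"gripper": 0},{"xyz": [-0.21,-0.17,0],"angular": [0,0,0],"gripper": 0},{"xyz": [-0.21,-0.2,0],"angular": [0,0,0],"gripper": 0},{"xyz": [-0.21,-0.2,0],"angular": [0,0,0],"gripper": 0}]}}

```text
time: 4.98
position: [0.4069, -0.0192, 0.2681]
tcp_rot: [-3.14, 0.094, -0.002]
wrist_force: [0.6, -0.6, 1.1]
gripper_width: 0.0852
gripper_force: 0.0
```

Run:
```python
from h import *
print(manip.get_obs()["position"],manip.get_obs()["gripper_width"])
im=[]
for n in("top","scene"):
    p,w=cloud(n); np.savez(f"/tmp/{n}0.npz",p=p,w=w); im.append(p[:,:,::-1])
import m,importlib
T,S=im[0][110:290,230:450],im[1][120:320,70:270]
cv2.imwrite("pics/t2.png",np.hstack([cv2.resize(T,(400,327)),cv2.resize(S,(400,327))]))
for n in("top","scene"):
    P,C=m.sel(n,.44,.60,-.36,-.10,.0,.056); 
    g=(C[:,1].astype(int)>C[:,0].astype(int)+25)&(C[:,1].astype(int)>C[:,2].astype(int)+20)
    if g.sum()>3: print(n,"vial",m.rect(P[g]))
    q=(P[:,2]>.036)&(P[:,0]>.46)&(P[:,0]<.56)&(P[:,1]>-.335)&(P[:,1]<-.118); print(n,"bar",m.rect(P[q]))
    P,C=m.sel(n,.56,.72,-.40,-.05,.07,.25); print(n,"lid",P.min(0),P.max(0),len(P))
```

```text
[ 0.40687124 -0.01921651  0.26807664] 0.0852016884556809
top vial (array([ 510.1, -212.3]), array([ 7.7, 54.1]), 1.2, array([42.4, 45.3, 48.4]), 64)
top bar (array([ 510.6, -213.5]), array([182.2,  24.1]), 89.6, array([40.9, 46.2, 49.4]), 602)
top lid [ 0.60900708 -0.35851706  0.07001204] [ 0.68925752 -0.10773188  0.22700007] 3104
scene vial (array([ 511.8, -214. ]), array([54.4,  9.9]), 88.6, array([38.6, 42.5, 46.3]), 65)
scene bar (array([ 509.4, -215. ]), array([179.8,  27.9]), 89.3, array([38. , 43.7, 47.3]), 678)
scene lid [ 0.61471814 -0.36067107  0.07001478] [ 0.69009835 -0.11020695  0.22537124] 3237
```

View pics/t2.png

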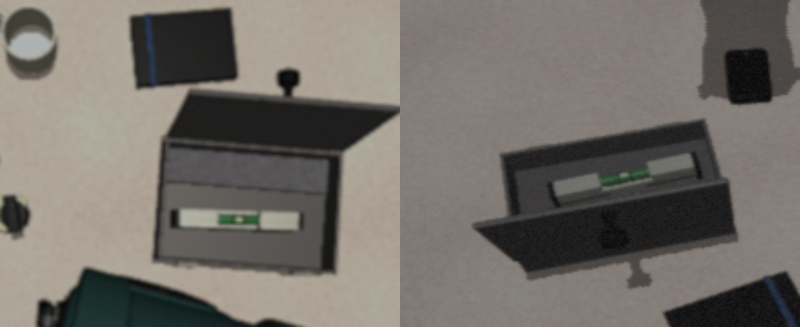

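The lid rests open, with its top edge at x≈0.69 and z≈0.225. The level is fully visible in the left half of the crop at (240,219), black cap to the left, centred at world (0.510, −0.214) with its top at 45 mm as expected.

Run:
```python
from h import *
plan([([.5103,-.214,.15],66),([.5103,-.214,.10],89.4),([.5103,-.214,.012],89.4),([.5103,-.214,.16],89.4),([.5325,.2736,.16],82.8),([.5325,.2736,.054],82.8)])
```

```text
xyz [0.1124, 0.1864, 0.1181] ang [0.0009, -0.001, -1.2105]
xyz [0.0, -0.0, 0.05] ang [0.0, 0.0, -0.4084]
xyz [0.0, -0.0, 0.088] ang [0.0, 0.0, 0.0]
xyz [0.0, 0.0, -0.148] ang [0.0, 0.0, 0.0]
xyz [0.4878, 0.0171, 0.0] ang [-0.0, -0.0, 0.1152]
xyz [0.0, -0.0, 0.106] ang [0.0, 0.0, 0.0]
```

Emit:
{"op": "step_arm", "data": {"motion": [{"xyz": [0.023,0.037,0.02],"angular": [0,0,-0.121],"gripper": 0.4},{"xyz": [0.045,0.075,0.04],"angular": [0,0,-0.242],"gripper": 0.4},{"xyz": [0.068,0.112,0.06],"angular": [0,0,-0.363],"gripper": 0.4},{"xyz": [0.09,0.149,0.08],"angular": [0,0,-0.484],"gripper": 0.4},{"xyz": [0.112,0.186,0.1],"angular": [0,0,-0.605],"gripper": 0.4},{"xyz": [0.112,0.186,0.118],"angular": [0,0,-0.726],"gripper": 0.4},{"xyz": [0.112,0.186,0.118],"angular": [0,0,-0.847],"gripper": 0.4},{"xyz": [0.112,0.186,0.118],"angular": [0,0,-0.968],"gripper": 0.4},{"xyz": [0.112,0.186,0.118],"angular": [0,0,-1.089],"gripper": 0.4},{"xyz": [0.112,0.186,0.118],"angular": [0,0,-1.21],"gripper": 0.4}]}}

```text
time: 5.92
position: [0.5099, -0.217, 0.1486]
tcp_rot: [-2.633, -1.713, 0.001]
wrist_force: [-0.0, -0.4, 0.3]
gripper_width: 0.0508
gripper_force: 0.0
```

Emit:
{"op": "step_arm", "data": {"motion": [{"xyz": [0,0,0.02],"angular": [0,0,-0.12],"gripper": 0.4},{"xyz": [0,0,0.03],"angular": [0,0,-0.24],"gripper": 0.4},{"xyz": [0,0,0.04],"angular": [0,0,-0.36],"gripper": 0.4},{"xyz": [0,0,0.05],"angular": [0,0,-0.408],"gripper": 0.4},{"xyz": [0,0,0.05],"angular": [0,0,-0.408],"gripper": 0.4},{"xyz": [0,0,0.05],"angular": [0,0,-0.408],"gripper": 0.4}]}}

```text
time: 6.42
position: [0.5097, -0.2162, 0.0989]
tcp_rot: [-2.24, -2.202, 0.001]
wrist_force: [0.9, 0.1, -0.3]
gripper_width: 0.051
gripper_force: 0.0
```

Emit:
{"op": "step_arm", "data": {"motion": [{"xyz": [0.002,0,0.03],"angular": [0,0,0],"gripper": 0.4},{"xyz": [0.002,0,0.06],"angular": [0,0,0],"gripper": 0.4},{"xyz": [0.002,0,0.08],"angular": [0,0,0],"gripper": 0.4},{"xyz": [0.002,0,0.087],"angular": [0,0,0],"gripper": 0.4},{"xyz": [0.002,0,0.087],"angular": [0,0,0],"gripper": 0.7},{"xyz": [0.002,0,0.087],"angular": [0,0,0],"gripper": 1},{"xyz": [0.002,0,0.087],"angular": [0,0,0],"gripper": 1},{"xyz": [0.002,0,0.087],"angular": [0,0,0],"gripper": 1},{"xyz": [0.002,0,0.087],"angular": [0,0,0],"gripper": 1}]}}

```text
time: 7.17
position: [0.5108, -0.2139, 0.0137]
tcp_rot: [2.236, 2.204, 0.001]
wrist_force: [-1.5, -0.9, 8.4]
gripper_width: 0.0232
gripper_force: 60.5
```

Emit:
{"op": "step_arm", "data": {"motion": [{"xyz": [0,0,-0.02],"angular": [0,0,0],"gripper": 1},{"xyz": [0,0,-0.05],"angular": [0,0,0],"gripper": 1},{"xyz": [0,0,-0.08],"angular": [0,0,0],"gripper": 1},{"xyz": [0,0,-0.11],"angular": [0,0,0],"gripper": 1},{"xyz": [0,0,-0.14],"angular": [0,0,0],"gripper": 1},{"xyz": [0,0,-0.148],"angular": [0,0,0],"gripper": 1},{"xyz": [0,0,-0.148],"angular": [0,0,0],"gripper": 1}]}}

```text
time: 7.75
position: [0.5111, -0.2139, 0.1628]
tcp_rot: [2.234, 2.203, 0.002]
wrist_force: [-0.3, -0.2, -2.3]
gripper_width: 0.023
gripper_force: 59.6
```

Emit:
{"op": "step_arm", "data": {"motion": [{"xyz": [0.02,0,0],"angular": [0,0,0.01],"gripper": 1},{"xyz": [0.05,0.001,0],"angular": [0,0,0.02],"gripper": 1},{"xyz": [0.085,0.002,0],"angular": [0,0,0.03],"gripper": 1},{"xyz": [0.12,0.003,0],"angular": [0,0,0.04],"gripper": 1},{"xyz": [0.155,0.004,0],"angular": [0,0,0.05],"gripper": 1},{"xyz": [0.19,0.006,0],"angular": [0,0,0.06],"gripper": 1},{"xyz": [0.225,0.008,0],"angular": [0,0,0.07],"gripper": 1},{"xyz": [0.26,0.01,0],"angular": [0,0,0.08],"gripper": 1},{"xyz": [0.295,0.012,0],"angular": [0,0,0.09],"gripper": 1},{"xyz": [0.33,0.013,0],"angular": [0,0,0.1],"gripper": 1}]}}

```text
time: 8.58
position: [0.5268, 0.1182, 0.1588]
tcp_rot: [-2.344, -2.09, 0.002]
wrist_force: [0.7, 0.3, -2.5]
gripper_width: 0.0231
gripper_force: 59.5
```

Emit:
{"op": "step_arm", "data": {"motion": [{"xyz": [0.035,0.001,0],"angular": [0,0,0.005],"gripper": 1},{"xyz": [0.07,0.004,0],"angular": [0,0,0.01],"gripper": 1},{"xyz": [0.1,0.007,0],"angular": [0,0,0.015],"gripper": 1},{"xyz": [0.13,0.01,0],"angular": [0,0,0.015],"gripper": 1},{"xyz": [0.15,0.013,0],"angular": [0,0,0.015],"gripper": 1},{"xyz": [0.158,0.015,0],"angular": [0,0,0.015],"gripper": 1},{"xyz": [0.158,0.015,0],"angular": [0,0,0.015],"gripper": 1},{"xyz": [0.158,0.015,0],"angular": [0,0,0.015],"gripper": 1}]}}

```text
time: 9.25
position: [0.56, 0.2712, 0.1591]
tcp_rot: [-2.359, -2.074, 0.003]
wrist_force: [0.4, -0.3, -2.1]
gripper_width: 0.0235
gripper_force: 59.5
```

Run:
```python
from h import *
o=manip.get_obs(); r=R.from_rotvec(o["tcp_rot"]); print(o["position"],r.as_matrix()[:,0],o["gripper_width"],o["wrist_force"])
plan([([.5325,.2736,.053],82.8)])
```

```text
[0.56002805 0.27124752 0.15912561] [ 0.12838746  0.99172357 -0.00101422] 0.02349462390307347 [ 0.41374699 -0.32059515 -2.07117494]
xyz [-0.0011, -0.0274, 0.1062] ang [-0.0015, 0.001, -0.0031]
```

Emit:
{"op": "step_arm", "data": {"motion": [{"xyz": [0,-0.015,0.02],"angular": [0,0.01,0],"gripper": 1},{"xyz": [-0.001,-0.027,0.05],"angular": [0,0.025,0],"gripper": 1},{"xyz": [-0.001,-0.027,0.08],"angular": [0,0.025,0],"gripper": 1},{"xyz": [-0.001,-0.027,0.095],"angular": [0,0.025,0],"gripper": 1},{"xyz": [-0.001,-0.027,0.102],"angular": [0,0.025,0],"gripper": 1},{"xyz": [-0.001,-0.027,0.106],"angular": [0,0.025,0],"gripper": 1},{"xyz": [-0.001,-0.027,0.106],"angular": [0,0.025,0],"gripper": 1}]}}

```text
time: 9.83
position: [0.5337, 0.2735, 0.0543]
tcp_rot: [-2.348, -2.062, -0.029]
wrist_force: [-0.1, 0.2, -2.7]
gripper_width: 0.0229
gripper_force: 59.6
```

Not touching yet. I lower gently and watch the force.

Emit:
{"op": "step_arm", "data": {"motion": [{"xyz": [0,0,0.001],"angular": [0,0,0],"gripper": 1},{"xyz": [0,0,0.002],"angular": [0,0,0],"gripper": 1},{"xyz": [0,0,0.003],"angular": [0,0,0],"gripper": 1},{"xyz": [0,0,0.003],"angular": [0,0,0],"gripper": 1}]}}

```text
time: 10.17
position: [0.5339, 0.2744, 0.0517]
tcp_rot: [-2.348, -2.063, -0.03]
wrist_force: [0.6, 0.5, -1.3]
gripper_width: 0.0235
gripper_force: 59.7
```

Emit:
{"op": "step_arm", "data": {"motion": [{"xyz": [0,0,0.001],"angular": [0,0,0],"gripper": 1},{"xyz": [0,0,0.001],"angular": [0,0,0],"gripper": 0.8},{"xyz": [0,0,0.001],"angular": [0,0,0],"gripper": 0.4},{"xyz": [0,0,0.001],"angular": [0,0,0],"gripper": 0.4},{"xyz": [0,0,0.001],"angular": [0,0,0],"gripper": 0.4},{"xyz": [0,0,-0.03],"angular": [0,0,0],"gripper": 0.4},{"xyz": [0,0,-0.06],"angular": [0,0,0],"gripper": 0.4},{"xyz": [0,0,-0.09],"angular": [0,0,0],"gripper": 0.4},{"xyz": [0,0,-0.12],"angular": [0,-0.027,0],"gripper": 0.4},{"xyz": [0,0,-0.12],"angular": [0,-0.027,0],"gripper": 0.4}]}}

```text
time: 11.0
position: [0.5352, 0.2722, 0.1767]
tcp_rot: [2.356, 2.071, 0.007]
wrist_force: [0.7, 0.5, -0.0]
gripper_width: 0.0515
gripper_force: 0.0
```

Run:
```python
from h import *
plan([([.5105,.100,.15],152),([.5105,.100,.12],190.5),([.5105,.1,.064],190.5)])
```

```text
xyz [-0.1739, -0.0025, 0.0267] ang [0.0057, 0.0041, -1.2109]
xyz [0.0, -0.0, 0.03] ang [-0.0, 0.0, -0.672]
xyz [-0.0, -0.0, 0.056] ang [0.0, 0.0, 0.0]
```

Emit:
{"op": "step_arm", "data": {"motion": [{"xyz": [-0.03,0,0],"angular": [0,0,-0.121],"gripper": 0.4},{"xyz": [-0.06,-0.001,0],"angular": [0,0,-0.242],"gripper": 0.4},{"xyz": [-0.09,-0.001,0],"angular": [0,0,-0.363],"gripper": 0.4},{"xyz": [-0.12,-0.002,0],"angular": [0,0,-0.484],"gripper": 0.4},{"xyz": [-0.15,-0.003,0.01],"angular": [0,0,-0.605],"gripper": 0.4},{"xyz": [-0.174,-0.003,0.02],"angular": [0,0,-0.726],"gripper": 0.4},{"xyz": [-0.174,-0.003,0.027],"angular": [0,0,-0.847],"gripper": 0.4},{"xyz": [-0.174,-0.003,0.027],"angular": [0,0,-0.968],"gripper": 0.4},{"xyz": [-0.174,-0.003,0.027],"angular": [0,0,-1.089],"gripper": 0.4},{"xyz": [-0.174,-0.003,0.027],"angular": [0.006,0.004,-1.21],"gripper": 0.4}]}}

```text
time: 11.83
position: [0.5077, 0.099, 0.1444]
tcp_rot: [-0.752, -3.044, 0.004]
wrist_force: [-0.3, 0.6, -0.0]
gripper_width: 0.051
gripper_force: 0.0
```

Emit:
{"op": "step_arm", "data": {"motion": [{"xyz": [0,0,0],"angular": [0,0,-0.12],"gripper": 0.4},{"xyz": [0,0,0],"angular": [0,0,-0.24],"gripper": 0.4},{"xyz": [0,0,0.01],"angular": [0,0,-0.36],"gripper": 0.4},{"xyz": [0,0,0.02],"angular": [0,0,-0.48],"gripper": 0.4},{"xyz": [0,0,0.03],"angular": [0,0,-0.6],"gripper": 0.4},{"xyz": [0,0,0.03],"angular": [0,0,-0.672],"gripper": 0.4},{"xyz": [0,0,0.03],"angular": [0,0,-0.672],"gripper": 0.4}]}}

```text
time: 12.42
position: [0.5074, 0.0991, 0.114]
tcp_rot: [0.291, -3.12, 0.001]
wrist_force: [-0.9, 0.0, 1.1]
gripper_width: 0.0512
gripper_force: 0.0
```

```bash
cat > bub.py <<'E'
from h import *
import sys
def bub(tag,view=False):
    out=[];ims=[]
    for n in("top","scene"):
        p,w=cloud(n); np.savez(f"/tmp/{n}0.npz",p=p,w=w); ims.append(p[:,:,::-1].copy())
        q=p.astype(int); g=(q[...,1]>q[...,0]+25)&(q[...,1]>q[...,2]+20)&(w[...,1]>.18)&(w[...,1]<.36)&(w[...,0]>.46)&(w[...,0]<.62)
        vv,uu=np.where(g); 
        if len(uu)<10: print(n,"no vial",len(uu)); continue
        print(n,"vial px",uu.min(),uu.max(),vv.min(),vv.max(),"world",np.round(np.nanmean(w[g],0),4))
        cu,cv=(uu.min()+uu.max())//2,(vv.min()+vv.max())//2
        ims[-1]=cv2.resize(ims[-1][cv-15:cv+16,cu-20:cu+21],(400,302),interpolation=cv2.INTER_CUBIC)
    cv2.imwrite(f"pics/{tag}.png",np.hstack([i for i in ims if i.shape[0]==302]))
bub(sys.argv[1])
E
python3 bub.py b0
python3 - <<'E'
from h import *
import m
o=manip.get_obs(); r=R.from_rotvec(o["tcp_rot"]); print(o["position"],r.as_matrix().round(3))
plan([([.5105,.1,.064],190.5)])
for n in("top","scene"):
    P,C=m.sel(n,.44,.62,.15,.40,.074,.098); print(n,m.rect(P)) if len(P)>5 else 0
E
```

```text
top no vial 0
scene vial px 366 388 172 178 world [0.5358 0.2722 0.0794]
[0.50777439 0.09914722 0.11466778] [[-0.984 -0.178 -0.007]
 [-0.178  0.984 -0.001]
 [ 0.007  0.    -1.   ]]
xyz [-0.0032, 0.0004, 0.0506] ang [0.0001, -0.0068, -0.0039]
top (array([541.9, 338.1]), array([56.1, 24.3]), 83.2, array([83.4, 86.2, 89.2]), 225)
scene (array([532.3, 272.7]), array([181.2,  30.5]), 82.9, array([75.3, 80.7, 85.1]), 610)
```

View pics/b0.png

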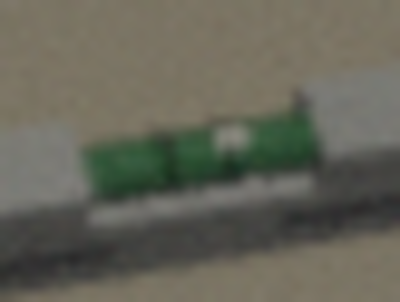

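Only the scene view shows the vial while the gripper is over the knob. The vial runs from x≈85 to 318 in the crop, with the bubble at (232,135), about +8 mm towards +y. The level lies flat at (0.533, 0.272), yaw right. Now I grip the bar knob.

Emit:
{"op": "step_arm", "data": {"motion": [{"xyz": [-0.003,0,0.02],"angular": [0,-0.007,0],"gripper": 0.4},{"xyz": [-0.003,0,0.035],"angular": [0,-0.007,0],"gripper": 0.4},{"xyz": [-0.003,0,0.044],"angular": [0,-0.007,0],"gripper": 0.4},{"xyz": [-0.003,0,0.044],"angular": [0,-0.007,0],"gripper": 0.6},{"xyz": [-0.003,0,0.044],"angular": [0,-0.007,0],"gripper": 1},{"xyz": [-0.003,0,0.044],"angular": [0,-0.007,0],"gripper": 1},{"xyz": [-0.003,0,0.044],"angular": [0,-0.007,0],"gripper": 1},{"xyz": [-0.003,0,0.044],"angular": [0,-0.007,0],"gripper": 1},{"xyz": [-0.003,0,0.044],"angular": [0,-0.007,0],"gripper": 1}]}}

```text
time: 13.27
position: [0.5105, 0.1003, 0.0715]
tcp_rot: [-0.286, 3.128, 0.002]
wrist_force: [-2.4, 4.9, 1.3]
gripper_width: 0.0168
gripper_force: 58.4
```

Gripped at 17 mm. I turn 0.75 rad clockwise and then check.

Emit:
{"op": "step_arm", "data": {"motion": [{"xyz": [0,0,0],"angular": [0,0,0.1],"gripper": 1},{"xyz": [0,0,0],"angular": [0,0,0.2],"gripper": 1},{"xyz": [0,0,0],"angular": [0,0,0.3],"gripper": 1},{"xyz": [0,0,0],"angular": [0,0,0.4],"gripper": 1},{"xyz": [0,0,0],"angular": [0,0,0.5],"gripper": 1},{"xyz": [0,0,0],"angular": [0,0,0.6],"gripper": 1},{"xyz": [0,0,0],"angular": [0,0,0.7],"gripper": 1},{"xyz": [0,0,0],"angular": [0,0,0.75],"gripper": 1}]}}

```text
time: 13.93
position: [0.5105, 0.1003, 0.0715]
tcp_rot: [0.888, 3.013, 0.003]
wrist_force: [-1.4, 5.8, 1.8]
gripper_width: 0.0169
gripper_force: 58.8
```

Emit:
{"op": "step_arm", "data": {"motion": [{"xyz": [0,0,0],"angular": [0,0,0],"gripper": 1},{"xyz": [0,0,0],"angular": [0,0,0],"gripper": 1},{"xyz": [0,0,0],"angular": [0,0,0],"gripper": 1},{"xyz": [0,0,0],"angular": [0,0,0],"gripper": 1},{"xyz": [0,0,0],"angular": [0,0,0],"gripper": 1},{"xyz": [0,0,0],"angular": [0,0,0],"gripper": 1},{"xyz": [0,0,0],"angular": [0,0,0],"gripper": 1},{"xyz": [0,0,0],"angular": [0,0,0],"gripper": 1}]}}

```text
time: 14.6
position: [0.5105, 0.1003, 0.0715]
tcp_rot: [0.88, 3.015, 0.003]
wrist_force: [-1.3, 5.3, 1.6]
gripper_width: 0.017
gripper_force: 58.7
```

```bash
python3 bub.py b1
cat > prof.py <<'E'
from h import *
import sys
def prof(n,k=4,show=True):
    """rectify the level top to 1 mm/px along its axis; bubble vs green-vial centre (mm, + to +y)"""
    m=manip.camera_model(n);K=np.array(m["K"]);Ti=np.linalg.inv(m["cam_to_world"])
    p=np.mean([manip.camera(n)[0].astype(float) for _ in range(k)],0)
    c=np.array([.533,.2725,.082]);y=np.array([.125,.992,0]);x=np.array([.992,-.125,0])
    s=np.arange(-110,111,.5)/1000; t=np.arange(-25,26,1.)/1000
    W=c+s[None,:,None]*y+t[:,None,None]*x
    C=W@Ti[:3,:3].T+Ti[:3,3]; uv=C@K.T; uv=(uv[...,:2]/uv[...,2:]).astype(np.float32)
    im=cv2.remap(p.astype(np.float32),uv[...,0],uv[...,1],cv2.INTER_CUBIC)
    r,g,b=im[...,0],im[...,1],im[...,2]; G=g-(r+b)/2
    row=G[:,150:290].sum(1); j=int(np.argmax(cv2.GaussianBlur(row.reshape(-1,1),(1,5),0)))
    band=slice(max(j-2,0),j+3); gp=G[band].mean(0); 
    on=np.where(gp>.4*np.percentile(gp,93))[0]; on=on[(abs(s[on])<.06)]; a,e=s[on[0]]*1e3,s[on[-1]]*1e3
    red=r[band].mean(0); sel=(s*1e3>a+5)&(s*1e3<e-5); base=np.median(red[sel]); wt=np.clip(red-base-.25*(red[sel].max()-base),0,None)*sel
    bc=(wt*s).sum()/wt.sum()*1e3
    print(n,"row",j,"vial",round(a,1),round(e,1),"bubble rel centre",round(bc-(a+e)/2,2))
    if show: print(" red",np.round(red[sel][::4]).astype(int).tolist())
    return im
if __name__=="__main__":
    for n in sys.argv[1:]: prof(n)
E
python3 prof.py scene
```

```text
top vial px 153 159 213 217 world [0.5365 0.2948 0.0852]
scene vial px 367 388 172 178 world [0.5366 0.2743 0.0812]
scene row 29 vial -28.5 31.0 bubble rel centre 1.64
 red [51, 50, 50, 49, 48, 48, 44, 40, 41, 44, 53, 73, 85, 89, 87, 70, 53, 47, 47, 46, 47, 48, 47, 47, 49]
```

View pics/b1.png

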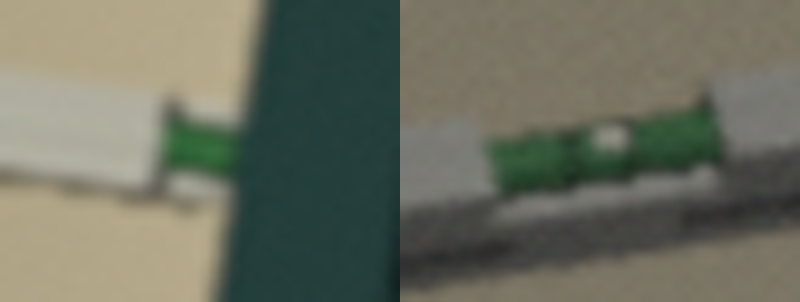

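The vial spans 490–720 in the scene crop with the bubble at (609,138), so it reads about +1.6 mm. I turn another 0.15 rad and open.

Emit:
{"op": "step_arm", "data": {"motion": [{"xyz": [0,0,0],"angular": [0,0,0.07],"gripper": 1},{"xyz": [0,0,0],"angular": [0,0,0.15],"gripper": 1},{"xyz": [0,0,0],"angular": [0,0,0.15],"gripper": 1},{"xyz": [0,0,0],"angular": [0,0,0.15],"gripper": 1},{"xyz": [0,0,0],"angular": [0,0,0.15],"gripper": 0.5},{"xyz": [0,0,0],"angular": [0,0,0.15],"gripper": 0.5},{"xyz": [0,0,0],"angular": [0,0,0.15],"gripper": 0.5},{"xyz": [0,0,-0.04],"angular": [0,0,0.15],"gripper": 0.5},{"xyz": [0,0,-0.08],"angular": [0,0,0.15],"gripper": 0.5},{"xyz": [0,0,-0.1],"angular": [0,0,0.15],"gripper": 0.5}]}}

```text
time: 15.73
position: [0.5112, 0.0995, 0.1747]
tcp_rot: [1.103, 2.938, 0.002]
wrist_force: [0.3, -0.2, 1.4]
gripper_width: 0.0424
gripper_force: 0.0
```

```bash
python3 prof.py scene
python3 - <<'E'
from h import *
plan([([.45,.1,.17],100)]) ; plan([([.5338,.2722,.12],100)]); plan([([.5338,.2722,.10],82.8)])
o=manip.get_obs(); print(o["position"],o["tcp_rot"],o["qpos"])
E
```

```text
scene row 29 vial -28.0 31.0 bubble rel centre 0.61
 red [50, 48, 46, 45, 46, 46, 43, 40, 39, 45, 61, 79, 86, 85, 73, 54, 43, 44, 47, 47, 45, 47, 49, 47, 44]
xyz [0.0459, -0.0394, 0.0008] ang [0.0008, 0.0005, 0.6782]
xyz [0.0961, 0.1454, 0.0509] ang [0.0008, 0.0005, 0.6782]
xyz [0.0961, 0.1453, 0.0709] ang [0.0009, 0.0004, 0.9784]
[0.51052174 0.09949013 0.17088395] [1.10345936e+00 2.94043925e+00 4.31440577e-04] [ 3.57660341e-02  2.80421568e-01 -1.90919296e-01  1.09849777e+00
 -1.01382980e-04  7.53781141e-01]
```

Emit:
{"op": "step_arm", "data": {"motion": [{"xyz": [0.03,-0.026,0],"angular": [0,0,0],"gripper": 1},{"xyz": [0.06,-0.052,0],"angular": [0,0,0],"gripper": 1},{"xyz": [0.08,-0.07,0],"angular": [0,0,0],"gripper": 1},{"xyz": [0.09,-0.08,0],"angular": [0,0,0],"gripper": 1},{"xyz": [0.09,-0.08,0],"angular": [0,0,0],"gripper": 1}]}}

```text
time: 16.35
position: [0.3864, 0.0985, 0.1698]
tcp_rot: [-1.102, -2.939, 0.002]
wrist_force: [1.4, -0.4, 1.0]
gripper_width: 0.0003
gripper_force: 0.0
```

```bash
python3 prof.py scene top; python3 bub.py b2
python3 - <<'E'
from h import *
import m
plan([([.5338,.2722,.13],139),([.5338,.2722,.09],139)])
print(manip.get_obs()["position"])
for n in("top","scene"):
    P,C=m.sel(n,.44,.62,.15,.40,.074,.1); print(n,m.rect(P))
    P,_=m.sel(n,.43,.65,.15,.36,.03,.058)
    A=np.c_[P[:,:2]-P[:,:2].mean(0),np.ones(len(P))]; print("plane",np.linalg.lstsq(A,P[:,2],rcond=None)[0])
    P,C=m.sel(n,.56,.72,-.40,-.05,.07,.25); print(n,"lid",P.max(0))
E
```

```text
scene row 29 vial -28.0 31.0 bubble rel centre 0.54
 red [46, 46, 46, 44, 45, 44, 40, 37, 37, 45, 61, 75, 82, 81, 69, 50, 41, 42, 44, 43, 42, 44, 43, 44, 44]
top row 26 vial -26.0 33.0 bubble rel centre 0.97
 red [46, 48, 51, 52, 51, 48, 43, 35, 39, 65, 101, 130, 145, 147, 130, 97, 63, 46, 46, 48, 48, 47, 46, 44, 41]
top vial px 153 175 213 219 world [0.5338 0.2755 0.0849]
scene vial px 367 388 172 178 world [0.5362 0.2743 0.0809]
xyz [0.006, 0.2253, 0.0403] ang [-0.0003, -0.0004, -0.0023]
xyz [0.0, -0.0, 0.04] ang [0.0, 0.0, 0.0]
[0.3901518  0.09851932 0.17040042]
top (array([534. , 275.7]), array([181.5,  24.4]), 82.9, array([80.4, 85.9, 89. ]), 684)
plane [6.04866099e-05 1.21730416e-03 4.63190766e-02]
top lid [ 0.68951465 -0.10749694  0.22723327]
scene (array([533.6, 272.8]), array([181.6,  30. ]), 83.7, array([75.6, 82.6, 86.2]), 647)
plane [-0.00984524  0.00271548  0.04351919]
scene lid [ 0.69012243 -0.11046376  0.22548354]
```

View pics/b2.png

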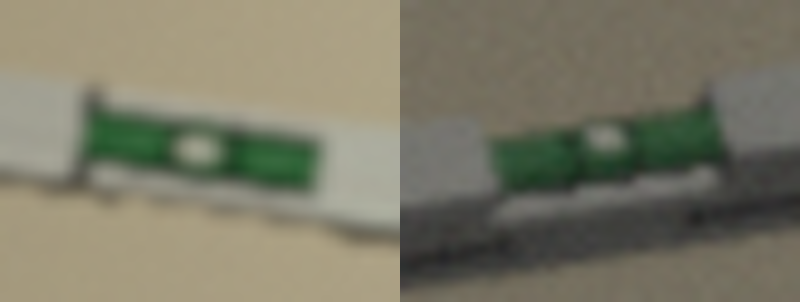

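Top crop: the bubble is at (197,150) between the lines, with the vial at 87–322. Scene crop: the bubble is at (602,138), with the vial at 490–720. Both read about +0.5 to +1 mm, so it is centred and let go, and the lid is still open. Next I press beside the vial with shut fingers, towards the fixed feet.

Run:
```python
from h import *
plan([([.5396,.3186,.15],139),([.5396,.3186,.092],139)])
```

```text
xyz [0.0322, 0.2641, 0.0203] ang [-0.0003, -0.0004, -0.0023]
xyz [0.0, -0.0, 0.058] ang [0.0, 0.0, 0.0]
```

Emit:
{"op": "step_arm", "data": {"motion": [{"xyz": [0.004,0.035,0],"angular": [0,0,0],"gripper": 1},{"xyz": [0.008,0.07,0],"angular": [0,0,0],"gripper": 1},{"xyz": [0.012,0.105,0],"angular": [0,0,0],"gripper": 1},{"xyz": [0.016,0.14,0],"angular": [0,0,0],"gripper": 1},{"xyz": [0.02,0.175,0],"angular": [0,0,0],"gripper": 1},{"xyz": [0.024,0.21,0.01],"angular": [0,0,0],"gripper": 1},{"xyz": [0.028,0.245,0.02],"angular": [0,0,0],"gripper": 1},{"xyz": [0.032,0.264,0.03],"angular": [0,0,0],"gripper": 1},{"xyz": [0.032,0.264,0.04],"angular": [0,0,0],"gripper": 1},{"xyz": [0.032,0.264,0.04],"angular": [0,0,0],"gripper": 1}]}}

```text
time: 17.68
position: [0.5387, 0.3187, 0.1279]
tcp_rot: [-1.101, -2.94, 0.004]
wrist_force: [-0.8, -0.2, 0.1]
gripper_width: 0.0001
gripper_force: 0.0
```

Emit:
{"op": "step_arm", "data": {"motion": [{"xyz": [0,0,0.015],"angular": [0,0,0],"gripper": 1},{"xyz": [0,0,0.025],"angular": [0,0,0],"gripper": 1},{"xyz": [0,0,0.032],"angular": [0,0,0],"gripper": 1},{"xyz": [0,0,0.037],"angular": [0,0,0],"gripper": 1},{"xyz": [0,0,0.037],"angular": [0,0,0],"gripper": 1},{"xyz": [0,0,0.037],"angular": [0,0,0],"gripper": 1}]}}

```text
time: 18.18
position: [0.5394, 0.3182, 0.0939]
tcp_rot: [-1.104, -2.941, -0.0]
wrist_force: [-0.5, -0.8, 0.6]
gripper_width: -0.0001
gripper_force: 0.0
```

Emit:
{"op": "step_arm", "data": {"motion": [{"xyz": [0,0,0.003],"angular": [0,0,0],"gripper": 1},{"xyz": [0,0,0.006],"angular": [0,0,0],"gripper": 1},{"xyz": [0,0,0.008],"angular": [0,0,0],"gripper": 1},{"xyz": [0,0,0.008],"angular": [0,0,0],"gripper": 1}]}}

```text
time: 18.52
position: [0.5392, 0.3184, 0.0852]
tcp_rot: [-1.103, -2.941, 0.0]
wrist_force: [-0.6, -0.7, -0.3]
gripper_width: -0.0001
gripper_force: 0.0
```

Emit:
{"op": "step_arm", "data": {"motion": [{"xyz": [0,0,0.0005],"angular": [0,0,0],"gripper": 1},{"xyz": [0,0,0.001],"angular": [0,0,0],"gripper": 1},{"xyz": [0,0,0.001],"angular": [0,0,0],"gripper": 1},{"xyz": [0,0,0.001],"angular": [0,0,0],"gripper": 1}]}}

```text
time: 18.85
position: [0.5394, 0.3185, 0.085]
tcp_rot: [1.103, 2.941, 0.0]
wrist_force: [-2.2, -1.1, 5.4]
gripper_width: 0.0003
gripper_force: 2.8
```

Emit:
{"op": "step_arm", "data": {"motion": [{"xyz": [0,0,0.0005],"angular": [0,0,0],"gripper": 1},{"xyz": [0,0,0.001],"angular": [0,0,0],"gripper": 1},{"xyz": [0,0,0.001],"angular": [0,0,0],"gripper": 1},{"xyz": [0,0,0.001],"angular": [0,0,0],"gripper": 1}]}}

```text
time: 19.18
position: [0.5396, 0.3185, 0.0849]
tcp_rot: [1.103, 2.941, 0.001]
wrist_force: [-5.2, -2.1, 17.6]
gripper_width: 0.0002
gripper_force: 8.7
```

Emit:
{"op": "step_arm", "data": {"motion": [{"xyz": [0,0,0.0002],"angular": [0,0,0],"gripper": 1},{"xyz": [0,0,0.0002],"angular": [0,0,0],"gripper": 1},{"xyz": [0,0,0.0002],"angular": [0,0,0],"gripper": 1},{"xyz": [0,0,0.0002],"angular": [0,0,0],"gripper": 1},{"xyz": [0,0,0.0002],"angular": [0,0,0],"gripper": 1},{"xyz": [0,0,0.0002],"angular": [0,0,0],"gripper": 1},{"xyz": [0,0,0.0002],"angular": [0,0,0],"gripper": 1},{"xyz": [0,0,0.0002],"angular": [0,0,0],"gripper": 1}]}}

```text
time: 19.85
position: [0.5396, 0.3185, 0.0849]
tcp_rot: [1.103, 2.94, 0.002]
wrist_force: [-5.8, -3.6, 19.1]
gripper_width: -0.0002
gripper_force: 9.8
```

```bash
python3 prof.py scene top; python3 bub.py b3
python3 - <<'E'
from h import *
import m
o=manip.get_obs(); print(o["position"],o["wrist_force"],o["gripper_force"])
P,C=m.sel("scene",.56,.72,-.40,-.05,.07,.25); print("lid",P.max(0))
P,C=m.sel("scene",.44,.62,.15,.40,.074,.09); print(m.rect(P))
E
```

```text
scene row 29 vial -28.0 31.5 bubble rel centre -1.65
 red [49, 49, 47, 46, 47, 48, 44, 39, 38, 49, 67, 78, 73, 61, 51, 41, 39, 44, 48, 47, 45, 47, 48, 48, 49]
top row 26 vial -26.0 34.5 bubble rel centre -1.41
 red [49, 51, 52, 52, 51, 47, 42, 36, 42, 66, 96, 114, 114, 100, 78, 58, 45, 46, 51, 53, 52, 51, 49, 49, 48]
top vial px 152 175 212 219 world [0.534  0.2774 0.0855]
scene vial px 367 389 172 178 world [0.5362 0.2744 0.0814]
[0.53959107 0.31850224 0.0848851 ] [-5.89160764 -3.17343748 20.5133751 ] 9.848690195940435
lid [ 0.69099036 -0.11016496  0.22600676]
(array([533. , 273.6]), array([182.1,  28.2]), 82.8, array([75.6, 82.4, 86.6]), 558)
```

View pics/b3.png

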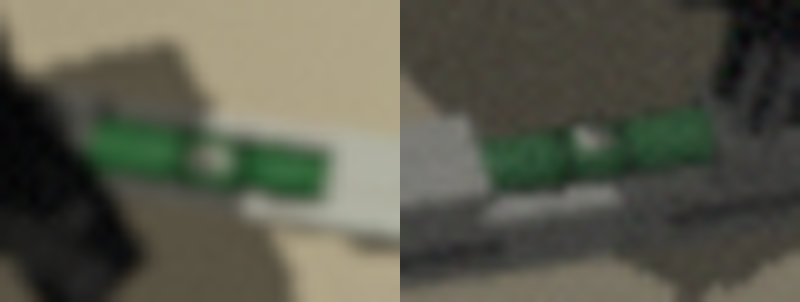

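The bubble still lies between the lines: top crop (212,157) with lines at about 183 and 242, scene crop (592,140) with lines at about 565 and 623. The press has moved it about 1–2 mm negative, so I ease the push to about 12 N for more margin.

Emit:
{"op": "step_arm", "data": {"motion": [{"xyz": [0,0,-0.0006],"angular": [0,0,0],"gripper": 1},{"xyz": [0,0,-0.0006],"angular": [0,0,0],"gripper": 1},{"xyz": [0,0,-0.0006],"angular": [0,0,0],"gripper": 1},{"xyz": [0,0,-0.0006],"angular": [0,0,0],"gripper": 1},{"xyz": [0,0,-0.0006],"angular": [0,0,0],"gripper": 1},{"xyz": [0,0,-0.0006],"angular": [0,0,0],"gripper": 1},{"xyz": [0,0,-0.0006],"angular": [0,0,0],"gripper": 1},{"xyz": [0,0,-0.0006],"angular": [0,0,0],"gripper": 1},{"xyz": [0,0,-0.0006],"angular": [0,0,0],"gripper": 1},{"xyz": [0,0,-0.0006],"angular": [0,0,0],"gripper": 1}]}}

```text
time: 21.18
position: [0.5395, 0.3185, 0.0849]
tcp_rot: [1.103, 2.941, 0.001]
wrist_force: [-3.6, -2.3, 12.5]
gripper_width: 0.0004
gripper_force: 6.3
```

```bash
python3 prof.py scene top
python3 - <<'E'
from h import *
for _ in range(3):
    manip.camera("scene"); o=manip.get_obs(); print(o["wrist_force"],o["gripper_force"])
E
```

```text
scene row 29 vial -28.0 31.5 bubble rel centre -1.23
 red [49, 48, 47, 46, 47, 45, 41, 39, 40, 48, 63, 77, 73, 63, 53, 42, 39, 44, 47, 45, 45, 45, 46, 48, 48]
top row 26 vial -26.0 34.0 bubble rel centre -1.07
 red [48, 50, 52, 53, 51, 48, 44, 36, 42, 65, 96, 114, 114, 101, 81, 61, 47, 45, 50, 53, 52, 50, 49, 48, 47]
[-3.59234653 -2.05587659 12.42942327] 6.3490263215499
[-3.66538346 -2.65053868 13.72712089] 6.348386574536562
[-3.97137426 -2.46485102 12.41886692] 6.347111559589393
```

The reading barely changed with the force, so most of that shift is shadow bias. The bubble is centred, the push is steady at 12.5 N and the lid is open, so I hand in.

```bash
python3 -c "
from workcell import manip
print(manip.close_job())"
```

```text
the job is handed in; nothing more can be done
None
```

I handed the job in at about 22 s, but the hand-in returned no verdict: the lid is open on its stop, the level lies on the shelf with the bubble between the lines (about 1 mm off centre), and the fingers press it with about 12 N.

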